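# Seat a painting panel in the hanger-fitting jig

### The arm

A 6-joint arm with a two-finger parallel gripper is mounted at the origin on the work surface. World frame = base frame: x ahead of the robot, y to its left, z up, the work surface at z = 0. Lengths are in m, angles in rad, forces in N, time in s.
With the tool pointing down it reaches from about 0.35 to 0.975 m from the base axis. Payload 4.9 kg.
Tool frame: the origin (TCP) lies at the very end of the fingers, on their centre line; the grasp point (between the pads) lies 19 mm behind it (manip.hold_point_z is the distance from the TCP to the grasp point, in m); z points along the fingers, y is the direction in which the jaws open and shut (so a half turn about z gives the same grasp; the last joint's range is limited). The gripper opens to 85 mm and grips with 20 to 120 N. Pads are 22 mm wide; open, the fingers measure 114 mm over their backs; the gripper's body (76 mm by 85 mm) begins 54 mm behind the grasp point. The pads swing forward as they close: fully open they stand 13 mm farther back than shut.
Start: joints at [1.089, 0.053, 1.613, -0, 1.476, -0.119], TCP at [0.222, 0.584, 0.231] pointing down, gripper open.
Joint ranges: [-3.01, 3.01], [-1.01, 2.22], [0.06, 2.58], [-1.02, 4.17], [0.09, 2.62], [-3.14, 3.14]. Speed limits (rad/s): [2.57, 2.57, 3.14, 3.14, 3.14, 3.14].

### API

Orientations are given as a unit quaternion [x, y, z, w].
In Python, from station import manip gives the robot as it stands. The module is installed in compiled form; this text tells all that it offers.
- The arm moves only by the tool step_arm, never from a script. Its argument "increments" is a list of rows, each an object of numbers: "tx", "ty", "tz": the shift along the world's x, y, z in cm; "roll": the turn about the world's z in rad. A call has 1 to 12 rows; each row is the pose to reach, as a shift and turn from the pose measured when the call began; what a row does not reach only later rows make up. A row lasts 1/10 s, in which the tool goes at most 50 mm and 8.59 degrees, less where a joint would pass 70% of its speed; a pose out of reach is approached as far as the arm can. A call with a gripper value outside its range is refused whole. "hand" is the closure in counts, from 0 (fully open) to 255 (shut), set as the call begins (left out, the last holds). The fingers move at their own pace and stop on an object; "grip_force" is the grip in N (left out, the last holds). Time passes only in rows, so rows that repeat a pose let the fingers close. It gives the time, the measured TCP pose, the force and the opening at its end, in the units of the state.
- manip.sense(): the state, without advancing time (a new reading comes with each control period).
- manip.read_camera(name): name is "scene" or "side" or "wrist"; returns a dict with "color" (400x640x3 uint8, red, green, blue), "fx", "fy", "cx", "cy" (pixels), "view" (4x4, takes a point from world to camera coordinates); the wrist camera has in their place "tool_from_camera" (4x4, takes a point from camera to tool coordinates, whose origin is the TCP and whose axes are the flange's). Camera axes: x right, y up, looking along -z (the intrinsics and any distortion apply to the point x, -y, -z); pixel columns grow to the right and rows downward; lengths in m; the calibration is good to about 2 mm. A picture is of the moment at which its call begins: read the wrist's pose just before it. There is no depth.
- manip.job_done(): hands the job in, once; it reports no verdict.
The state is a dict: "t": time; "joint_pos": joint angles; "qd": joint speeds; "tau": joint torques, N m; "tcp_pos": TCP position; "ee_rot": TCP orientation; "wrist_force": force on the tool from outside, world axes, zero at the start; "wrist_torque": the same for the moment, N m; "grip_width": finger opening in m.
Only numpy, scipy, OpenCV 4.12 (cv2) and the standard library are available. Lean on these libraries where they do the work, as an engineer would, in place of code of your own. Each camera call takes 0.05 s, during which the arm holds its last target.

### The job

Get the small wooden painting panel ready for its hangers: with the fingertips push it along the felt of the jig board, without ever lifting it, until its long side is tight against the long fence and its short side is tight against the short fence. Then push the wooden turn-button on the short fence round with a fingertip until it lies across the edge of the panel, about square to that fence. Leave the screwdriver, paint tube, squeeze bottle and dish where they are.

Things in the scene. Friction and masses are not known exactly. Their poses are not given: they have to be found in the camera images.
- jig: Board 300 (x) by 380 (y) mm, 12 mm thick, fixed to the table, topped with grey felt. Origin: centre of its underside; felt at z = 12 mm. Two brown wooden fences 25 mm wide, tops at z = 34 mm: the long one along y, inner face at x = +115 mm, from y = -185 to +175; the short one along x, inner face at y = +150, from x = -60 to +115. The near (-x) and right (-y) sides are open.
- corner (a point): The inner corner where the inner faces of the two fences meet, at felt height; at (115, 150, 12) mm in the jig's frame, same axes as the jig.
- panel: Loose wooden panel of 150 to 310 g, face down: 130 (x) by 180 (y, long sides) by 20 mm, its top 2 mm below the fence tops. 4 mm plywood under a frame of strips 18 mm wide, 16 mm high. Origin: centre of its underside. Its axes start within 0.35 rad of the jig's: the +x side goes to the long fence, the +y side to the short one. Seated, its origin is at (50, 60, 12) mm in the jig's frame.
- turn_button (a joint): Angle (rad) of the dark wooden turn-button: a flat round-ended bar 22 mm wide, z from 35.5 to 48.5 mm, turning on top of the short fence. 0: along that fence, free end to the near (-x) end. It grows counter-clockwise seen from above, the free end swinging in over the panel; 1.57: square across it (along -y), 3.5 mm above it. Stops at -0.4 and 1.85; stays where left; about 1 N at its end turns it.
- button_pivot (a point): The pivot of the turn-button at its middle height: at (65, 162.5, 42) mm in the jig's frame.
- button_tip (a point): The free end of the turn-button, 60 mm from the pivot, at its middle height.
- screwdriver: Loose screwdriver with a wooden handle, 180 mm long, lying along its x axis on the table to the right of the jig. Bystander. Origin under its middle.
- tube: Loose dark blue paint tube with a white cap, about 160 mm long and 36 mm thick, lying on the table to the left of the jig. Bystander. Origin under its middle, x axis along it.
- squeeze_bottle: Loose white and black squeeze bottle with a pointed nozzle, 60 mm in diameter and 142 mm tall, standing on the table to the right of the jig's far part. Bystander. Origin at the centre of its foot.
- dish: Loose white dish, 80 mm in diameter and 25 mm high, on the table to the left of the jig's far part. Bystander. Origin at the centre of its foot.
Things that resemble listed ones, but are neither listed nor needed, are in the scene too. Several things have the shape of the panel; the one meant has the colours described above.

How it is judged:
By the outcome, as a careful person would: the job done as asked, in the order asked, and still so for the second after the job is handed in, with the robot touching nothing.
It also fails if it takes over 51 s, if anything falls off the work surface, if the arm or the gripper's body presses on something with over 40 N, if the wrist force passes 120 N, or if a joint passes its speed limit or range.

## Working session

There is one attempt and no reset: what is moved stays moved. The work goes in short steps, Python scripts to look and compute and a tool call to move; the robot and the scene stay as the last step left them, time stands still between calls to the robot, and variables do not carry over. Pictures are saved under pics/ and viewed, and the job is handed in when it is done.

Besides the shell and the picture viewer there is one more tool, called as a command line: name --argument value ..., lists and objects as JSON in quotes. step_arm: Moves the arm, as the interface text tells. Its arguments: {"type":"object","properties":{"increments":{"type":"array","items":{"type":"object","properties":{"tx":{"type":"number"},"ty":{"type":"number"},"tz":{"type":"number"},"roll":{"type":"number"}}}},"hand":{"type":"number"},"grip_force":{"type":"number"}},"required":["increments"]}

```bash
mkdir -p pics; python3 - <<'E'
from station import manip
import cv2,numpy as np,pickle
s=manip.sense();print(s['t'],s['tcp_pos'],s['ee_rot'],s['grip_width'],s['wrist_force'])
d={}
for n in ["scene","side","wrist"]:
    c=manip.read_camera(n);d[n]=c
    cv2.imwrite(f"pics/{n}0.png",c['color'][:,:,::-1])
    print(n,{k:(np.round(v,4).tolist() if k!='color' else 0) for k,v in c.items()})
pickle.dump(d,open('c0.pkl','wb'))
E
```

```text
0.0 [0.22151115 0.58375788 0.23004329] [ 1.80409231e-01  9.83591082e-01 -9.99290099e-04 -3.08088851e-04] 0.0857058261087533 [ 0.40354731  0.07692168 -0.79928069]
scene {'color': 0, 'fx': 414.9671, 'fy': 414.9671, 'cx': 319.3995, 'cy': 200.8394, 'view': [[-0.0153, 0.9998, 0.0083, 0.0116], [-0.7284, -0.0168, 0.6849, 0.3066], [0.685, 0.0044, 0.7286, -1.6026], [0.0, 0.0, 0.0, 1.0]]}
side {'color': 0, 'fx': 373.6877, 'fy': 373.6877, 'cx': 316.4369, 'cy': 192.4971, 'view': [[0.9987, -0.0503, -0.0077, -0.4687], [0.0378, 0.6332, 0.7731, -0.0486], [-0.034, -0.7724, 0.6342, -0.9455], [0.0, 0.0, 0.0, 1.0]]}
wrist {'color': 0, 'fx': 298.4999, 'fy': 298.4999, 'cx': 316.1226, 'cy': 195.687, 'tool_from_camera': [[-0.0001, 0.9448, 0.3277, 0.0844], [1.0, 0.0003, -0.0007, -0.0001], [-0.0008, 0.3277, -0.9448, -0.141], [0.0, 0.0, 0.0, 1.0]]}
```

View pics/scene0.png

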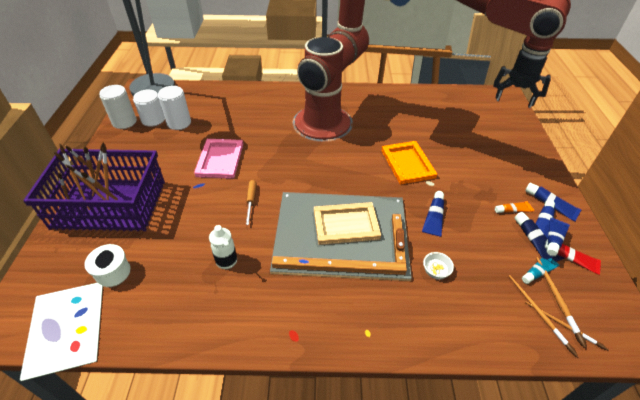

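View pics/side0.png

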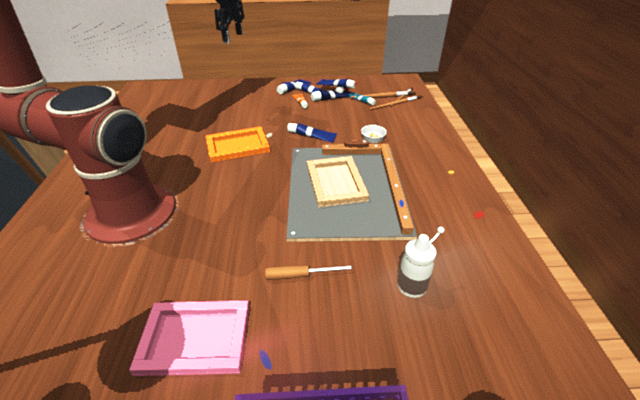

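View pics/wrist0.png

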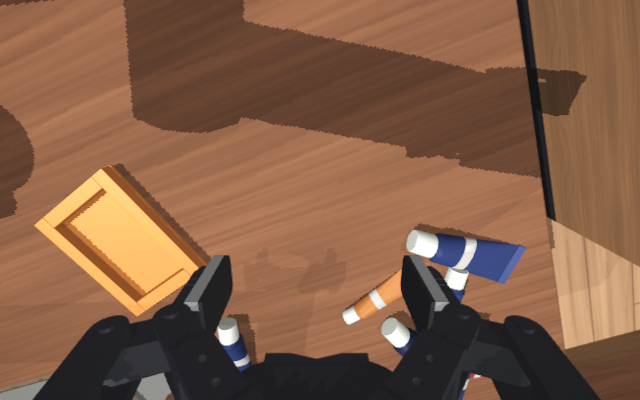

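Three things have the panel's shape in the scene view: pale wood on the felt at (347,222), orange at (409,162) and pink at (219,158). The description fits the pale wooden one on the jig. I'll check it in a crop.

```bash
python3 - <<'E'
import cv2
a=cv2.imread('pics/scene0.png')[180:290,255:425];cv2.imwrite('pics/crop_s0.png',cv2.resize(a,None,fx=4.7,fy=4.7,interpolation=cv2.INTER_CUBIC))
a=cv2.imread('pics/side0.png')[130:250,275:425];cv2.imwrite('pics/crop_d0.png',cv2.resize(a,None,fx=5,fy=5,interpolation=cv2.INTER_CUBIC))
E
```

```text
(no output)
```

View pics/crop_s0.png

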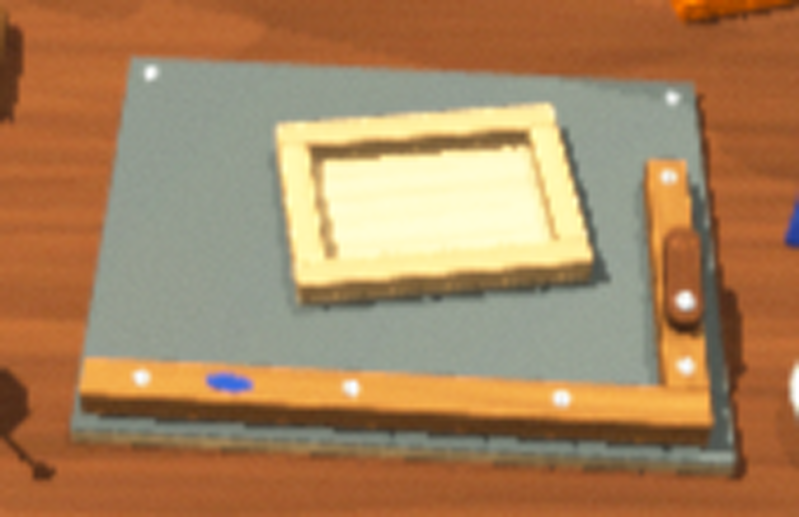

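View pics/crop_d0.png

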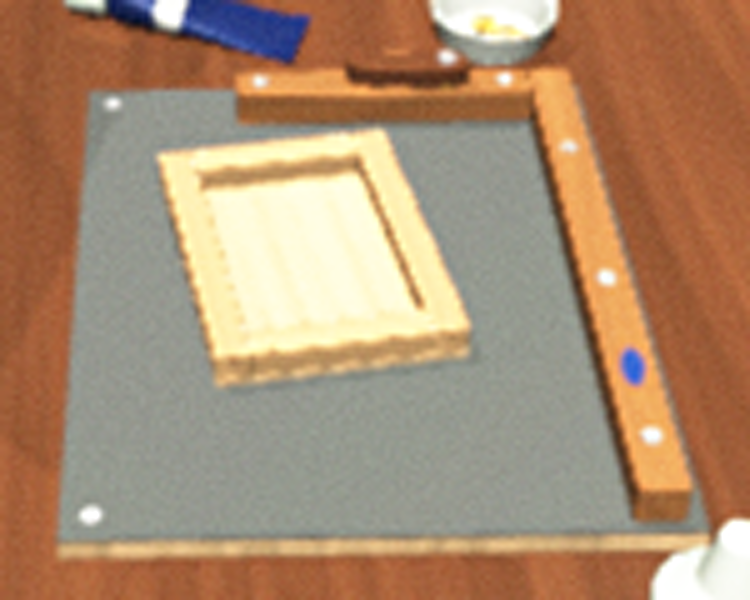

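The crop confirms it: pale wooden frame with plywood, about 10° off the jig. Next I'll fit the jig and panel poses from corner pixels in both views.

```bash
cat > fit.py <<'E'
import numpy as np,pickle
from scipy.optimize import least_squares
J={'scene':[((-150,-190,12),(132,58)),((-150,190,12),(694,83)),((150,-190,12),(72,432)),((150,190,12),(737,458)),((115,-185,34),(83,358)),((140,-185,34),(83,402)),((115,150,34),(667,386)),((140,175,34),(712,427)),((-60,150,34),(647,160)),((-60,175,34),(686,160))],
'side':[((-150,190,12),(90,93)),((-150,-190,12),(60,542)),((150,-190,12),(706,530)),((-60,150,34),(237,95)),((-60,175,34),(240,72)),((115,150,34),(532,93)),((140,175,34),(572,69)),((115,-185,34),(637,488)),((140,-185,34),(690,485))]}
P={'scene':[((-65,-90,20),(277,126)),((-65,90,20),(551,104)),((65,90,20),(592,263)),((65,-90,20),(298,289))],
'side':[((-65,90,20),(158,155)),((65,90,20),(384,130)),((65,-90,20),(470,330)),((-65,-90,20),(216,362))]}
OFF={'scene':(255,180,4.7),'side':(275,130,5)}
def proj(c,p):
    q=c['view'][:3,:3]@p.T+c['view'][:3,3:4]
    return np.array([c['fx']*q[0]/-q[2]+c['cx'],c['fy']*-q[1]/-q[2]+c['cy']]).T
def place(x,pts,z0):
    a=x[2];R=np.array([[np.cos(a),-np.sin(a),0],[np.sin(a),np.cos(a),0],[0,0,1]])
    return (R@pts.T).T+np.array([x[0],x[1],z0])
def fit(cams,S,z0,off=OFF,cams_used=None):
    def res(x):
        r=[]
        for n in S:
            pts=np.array([a for a,b in S[n]])/1000.;px=np.array([b for a,b in S[n]],float)
            o=off[n];px=(px+.5)/o[2]-.5+np.array(o[:2])
            r.append((proj(cams[n],place(x,pts,z0))-px).ravel())
        return np.concatenate(r)
    s=least_squares(res,[0.6,0,0],loss='soft_l1');return s.x,res(s.x)
if __name__=='__main__':
    c=pickle.load(open('c0.pkl','rb'))
    for n in [['scene','side'],['scene'],['side']]:
        x,r=fit(c,{k:J[k] for k in n},0);y,r2=fit(c,{k:P[k] for k in n},0.012)
        print(n,'jig',x.round(4),abs(r).max().round(2),'panel',y.round(4),abs(r2).max().round(2))
        a=x[2];R=np.array([[np.cos(a),np.sin(a)],[-np.sin(a),np.cos(a)]])
        print(' panel in jig mm',(R@(y[:2]-x[:2])*1000).round(1),(y[2]-a).round(3))
        print(r.reshape(-1,2).round(1).tolist())
E
python3 fit.py
```

```text
['scene', 'side'] jig [ 0.5516  0.0605 -0.0397] 2.12 panel [0.526  0.0737 0.1242] 1.29
 panel in jig mm [-26.1  12.2] 0.164
[[-0.2, -0.4], [-0.1, -0.3], [-0.3, -0.8], [-0.1, 0.9], [0.3, -0.4], [-0.9, -2.1], [-0.0, -0.1], [0.6, -0.6], [-0.0, -0.7], [0.1, -0.3], [0.1, -0.7], [-0.2, -0.7], [1.4, -0.0], [0.3, -0.5], [-0.5, -0.4], [0.4, -0.8], [-0.5, -0.6], [0.9, 0.2], [1.3, 0.6]]
['scene'] jig [ 0.5532  0.0605 -0.036 ] 1.39 panel [0.5288 0.0744 0.1265] 0.45
 panel in jig mm [-25.  13.] 0.163
[[-0.4, 0.1], [-0.3, -0.1], [-0.2, -0.1], [0.2, 1.2], [0.4, 0.3], [-0.8, -1.4], [0.2, 0.2], [0.8, -0.2], [-0.1, -0.4], [0.1, -0.0]]
['side'] jig [ 0.5504  0.0599 -0.0428] 1.0 panel [0.5247 0.0713 0.1249] 0.47
 panel in jig mm [-26.2  10.2] 0.168
[[-0.0, -0.7], [-1.0, -0.7], [0.7, 0.3], [0.1, -0.4], [-0.7, -0.3], [0.2, -0.6], [-0.6, -0.4], [0.2, 0.5], [0.6, 1.0]]
```

step_arm --increments '[{"tx": 1.5, "ty": -4.5, "roll": 0.05}, {"tx": 3.5, "ty": -9, "tz": -1, "roll": 0.1}, {"tx": 5, "ty": -13.5, "tz": -2, "roll": 0.15}, {"tx": 7, "ty": -18, "tz": -3, "roll": 0.2}, {"tx": 9, "ty": -22.5, "tz": -4, "roll": 0.25}, {"tx": 10.5, "ty": -27, "tz": -5, "roll": 0.3}, {"tx": 12, "ty": -31.5, "tz": -6, "roll": 0.32}, {"tx": 14, "ty": -36, "tz": -7, "roll": 0.32}, {"tx": 16, "ty": -41, "tz": -8, "roll": 0.32}, {"tx": 18, "ty": -46, "tz": -9, "roll": 0.32}, {"tx": 19.3, "ty": -49.8, "tz": -10, "roll": 0.32}, {"tx": 19.3, "ty": -49.8, "tz": -10, "roll": 0.32}]' --hand 255

```text
validation failed for argument at $.in...
```

```bash
cat > look.py <<'E'
import sys,cv2,numpy as np,pickle
from station import manip
tag=sys.argv[1];names=sys.argv[2:]
s=manip.sense();print(s['t'],s['tcp_pos'].round(4) if hasattr(s['tcp_pos'],'round') else s['tcp_pos'],np.round(s['ee_rot'],3),np.round(s['wrist_force'],2),s['grip_width'])
for n in names:
    c=manip.read_camera(n);c['s']=s
    pickle.dump(c,open(f'{tag}_{n}.pkl','wb'))
    a=c['color'][:,:,::-1]
    if n=='scene': a=cv2.resize(a[180:290,255:425],None,fx=4.7,fy=4.7,interpolation=cv2.INTER_CUBIC)
    if n=='side': a=cv2.resize(a[130:250,275:425],None,fx=5,fy=5,interpolation=cv2.INTER_CUBIC)
    cv2.imwrite(f'pics/{tag}_{n}.png',a)
E
python3 look.py m1 wrist
```

```text
0.15 [0.2216 0.5839 0.2303] [ 0.18   0.984 -0.001 -0.   ] [-0.47 -0.74 -0.24] 0.08535353752078306
```

View pics/m1_wrist.png

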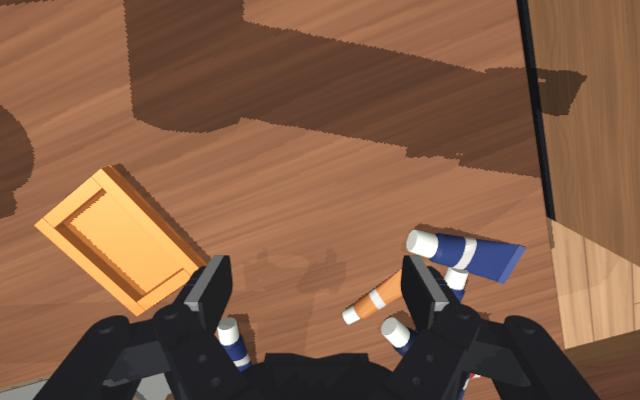

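The call was refused, probably because row 1 has no "tz". The picture is unchanged, so the arm hasn't moved. I'll write every field this time.

step_arm --increments '[{"tx": 1.5, "ty": -4.5, "tz": 0, "roll": 0.05}, {"tx": 3.5, "ty": -9, "tz": -1, "roll": 0.1}, {"tx": 5, "ty": -13.5, "tz": -2, "roll": 0.15}, {"tx": 7, "ty": -18, "tz": -3, "roll": 0.2}, {"tx": 9, "ty": -22.5, "tz": -4, "roll": 0.25}, {"tx": 10.5, "ty": -27, "tz": -5, "roll": 0.3}, {"tx": 12, "ty": -31.5, "tz": -6, "roll": 0.32}, {"tx": 14, "ty": -36, "tz": -7, "roll": 0.32}, {"tx": 16, "ty": -41, "tz": -8, "roll": 0.32}, {"tx": 18, "ty": -46, "tz": -9, "roll": 0.32}, {"tx": 19.3, "ty": -49.8, "tz": -10, "roll": 0.32}, {"tx": 19.3, "ty": -49.8, "tz": -10, "roll": 0.32}]' --hand 255

```text
t: 1.4
tcp_pos: [0.4149, 0.0812, 0.1291]
ee_rot: [0.025, 1.0, -0.002, -0.001]
wrist_force: [-0.6, -0.5, 0.2]
grip_width: 0.0
```

```bash
python3 look.py m1 wrist side
```

```text
1.4 [0.4149 0.0812 0.1291] [ 0.025  1.    -0.002 -0.001] [-0.63 -0.51  0.24] 4.993129047021171e-05
```

View pics/m1_wrist.png

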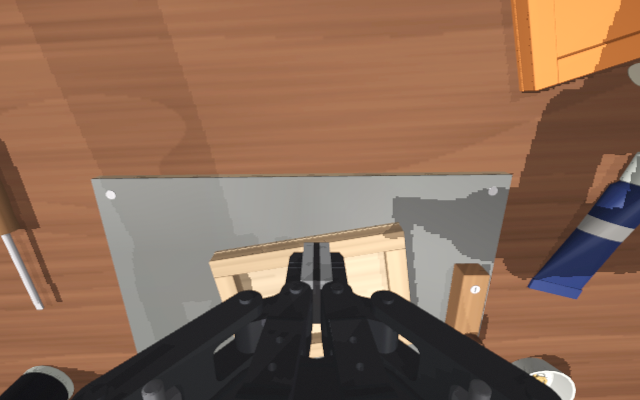

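View pics/m1_side.png

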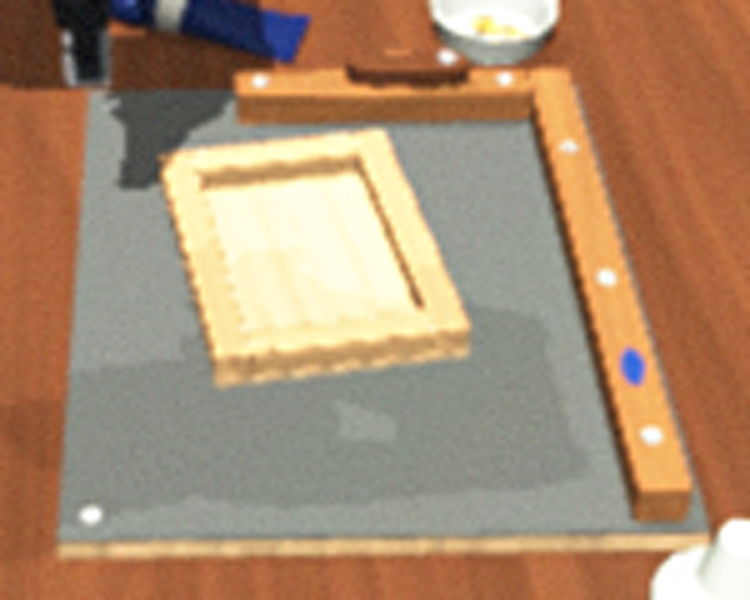

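step_arm --increments '[{"tx": 0, "ty": 0.2, "tz": -4, "roll": 0}, {"tx": 0, "ty": 0.3, "tz": -8, "roll": 0}, {"tx": 0, "ty": 0.3, "tz": -10, "roll": 0}, {"tx": 0, "ty": 0.3, "tz": -11.1, "roll": 0}, {"tx": 1, "ty": 0.3, "tz": -11.1, "roll": 0}, {"tx": 2, "ty": 0.2, "tz": -11.1, "roll": 0}, {"tx": 2.8, "ty": 0.2, "tz": -11.1, "roll": 0}, {"tx": 3.6, "ty": 0.2, "tz": -11.1, "roll": 0}, {"tx": 4.4, "ty": 0.1, "tz": -11.1, "roll": 0}, {"tx": 5.2, "ty": 0.1, "tz": -11.1, "roll": 0}, {"tx": 6, "ty": 0.1, "tz": -11.1, "roll": 0}, {"tx": 6, "ty": 0.1, "tz": -11.1, "roll": 0}]' --hand 255

```text
t: 2.7
tcp_pos: [0.476, 0.0857, 0.0194]
ee_rot: [0.023, 1.0, -0.0, 0.0]
wrist_force: [-0.2, 0.4, -0.8]
grip_width: 0.0002
```

```bash
python3 look.py m2 side scene
```

```text
2.7 [0.476  0.0857 0.0194] [ 0.023  1.    -0.     0.   ] [-0.15  0.4  -0.84] 0.0001697343438943575
```

View pics/m2_side.png

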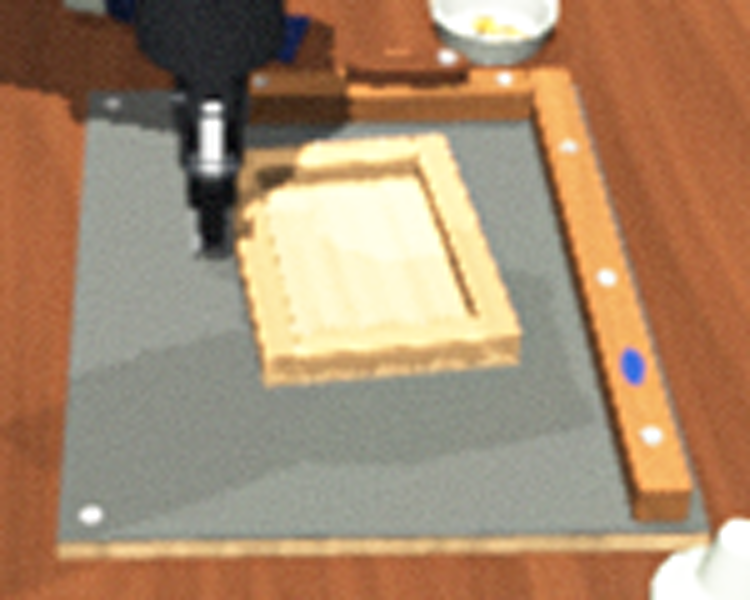

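View pics/m2_scene.png

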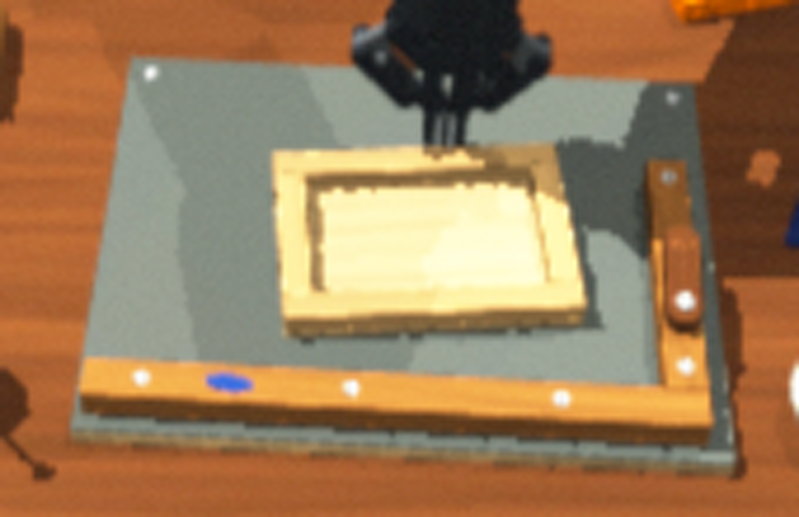

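The panel slid about 35 mm and turned most of the way square. I'll keep pushing +x until it reaches the long fence.

step_arm --increments '[{"tx": 0.6, "ty": 0, "tz": -0.1, "roll": 0}, {"tx": 1.2, "ty": 0, "tz": -0.1, "roll": 0}, {"tx": 1.8, "ty": -0.1, "tz": -0.1, "roll": 0}, {"tx": 2.4, "ty": -0.1, "tz": -0.1, "roll": 0}, {"tx": 3.0, "ty": -0.1, "tz": -0.1, "roll": 0}, {"tx": 3.4, "ty": -0.1, "tz": -0.1, "roll": 0}, {"tx": 3.8, "ty": -0.1, "tz": -0.1, "roll": 0}, {"tx": 4.0, "ty": -0.2, "tz": -0.1, "roll": 0}, {"tx": 4.2, "ty": -0.2, "tz": -0.1, "roll": 0}, {"tx": 4.4, "ty": -0.2, "tz": -0.1, "roll": 0}, {"tx": 4.6, "ty": -0.2, "tz": -0.1, "roll": 0}]'

```text
t: 3.9
tcp_pos: [0.521, 0.0838, 0.0181]
ee_rot: [0.023, 1.0, -0.001, -0.0]
wrist_force: [-2.2, 0.6, 0.9]
grip_width: -0.0002
```

```bash
python3 look.py m3 side scene
```

```text
3.9 [0.521  0.0838 0.0181] [ 0.023  1.    -0.001 -0.   ] [-2.22  0.59  0.94] -0.00017119337172242106
```

View pics/m3_side.png

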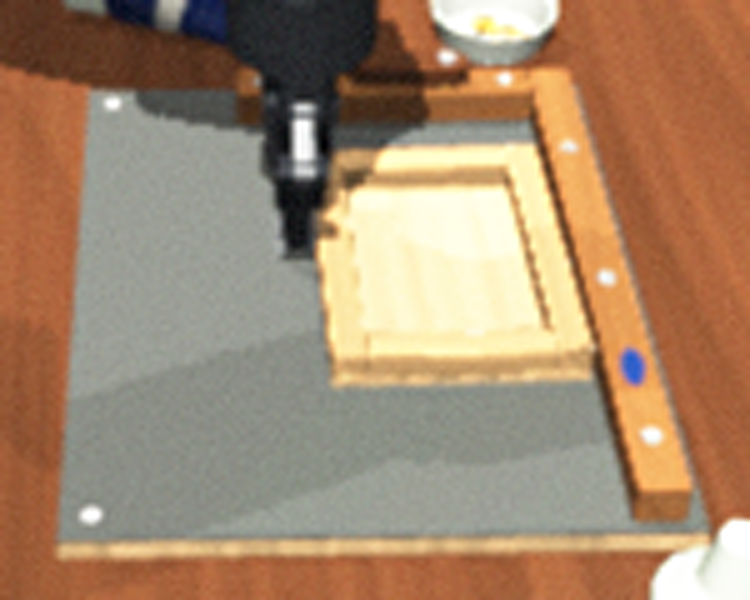

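View pics/m3_scene.png

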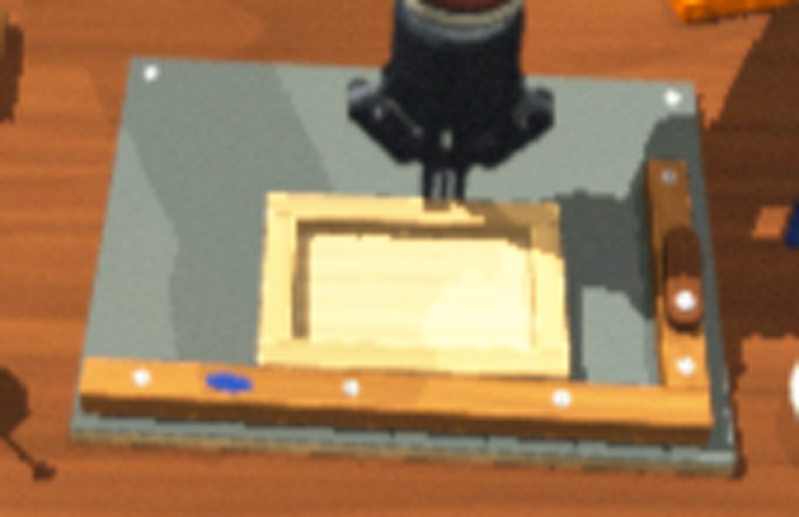

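Panel is nearly flush with the long fence. I'll press a few mm more until the force rises.

step_arm --increments '[{"tx": 0.1, "ty": 0, "tz": 0, "roll": 0}, {"tx": 0.2, "ty": 0, "tz": 0, "roll": 0}, {"tx": 0.3, "ty": 0, "tz": 0, "roll": 0}, {"tx": 0.4, "ty": 0, "tz": 0, "roll": 0}]'

```text
t: 4.4
tcp_pos: [0.5252, 0.0839, 0.0181]
ee_rot: [0.023, 1.0, -0.0, -0.0]
wrist_force: [-3.9, 0.6, 2.3]
grip_width: 0.0004
```

step_arm --increments '[{"tx": 0.1, "ty": 0, "tz": 0, "roll": 0}, {"tx": 0.2, "ty": 0, "tz": 0, "roll": 0}, {"tx": 0.3, "ty": 0, "tz": 0, "roll": 0}]'

```text
t: 4.7
tcp_pos: [0.526, 0.0842, 0.0178]
ee_rot: [0.023, 1.0, -0.0, -0.003]
wrist_force: [-11.0, 1.3, 9.5]
grip_width: 0.0001
```

```bash
python3 - <<'E'
from fit import *
c=pickle.load(open('c0.pkl','rb'))
S={'scene':[((-65,-90,20),(268,193)),((-65,90,20),(559,206)),((65,90,20),(570,376)),((65,-90,20),(258,364))],'side':[((65,90,20),(538,143)),((65,-90,20),(597,345)),((-65,-90,20),(330,358))]}
y,r=fit(c,S,0.012);x,_=fit(c,J,0)
a=x[2];R=np.array([[np.cos(a),np.sin(a)],[-np.sin(a),np.cos(a)]])
print(y,abs(r).max(),(R@(y[:2]-x[:2])*1000).round(1),y[2]-a)
for p in [(52,-70,0),(52,-70-30,0),(52,-44,0),(-10,190,0),(6,190,0),(65,162.5,0)]:
    print(p,place(x,np.array([p])/1000.,0).round(4))
E
```

```text
[ 0.59779944  0.06290734 -0.02568633] 0.9929371596549004 [46.1  4.2] 0.014053288214541663
(52, -70, 0) [[ 0.6008 -0.0115  0.    ]]
(52, -100, 0) [[ 0.5996 -0.0415  0.    ]]
(52, -44, 0) [[0.6018 0.0145 0.    ]]
(-10, 190, 0) [[0.5492 0.2508 0.    ]]
(6, 190, 0) [[0.5652 0.2501 0.    ]]
(65, 162.5, 0) [[0.623  0.2203 0.    ]]
```

step_arm --increments '[{"tx": -1.5, "ty": 0, "tz": 0, "roll": 0}, {"tx": -2, "ty": 0, "tz": 3, "roll": 0}, {"tx": -2, "ty": 0, "tz": 6, "roll": 0}, {"tx": -1, "ty": -4, "tz": 7, "roll": 0}, {"tx": 2, "ty": -7.5, "tz": 7, "roll": 0}, {"tx": 5, "ty": -11, "tz": 7, "roll": 0}, {"tx": 7.6, "ty": -14.5, "tz": 7, "roll": 0}, {"tx": 7.6, "ty": -15.2, "tz": 5, "roll": 0}, {"tx": 7.6, "ty": -15.2, "tz": 2, "roll": 0}, {"tx": 7.6, "ty": -15.2, "tz": 0.1, "roll": 0}, {"tx": 7.6, "ty": -15.2, "tz": 0.1, "roll": 0}]'

```text
t: 5.8
tcp_pos: [0.5997, -0.0677, 0.0152]
ee_rot: [0.023, 1.0, 0.0, -0.006]
wrist_force: [-0.3, 1.2, -0.0]
grip_width: 0.0001
```

```bash
python3 look.py m4 side scene
```

```text
5.8 [ 0.5997 -0.0677  0.0152] [ 0.023  1.     0.    -0.006] [-0.27  1.15 -0.02] 0.00010141483403087736
```

View pics/m4_side.png

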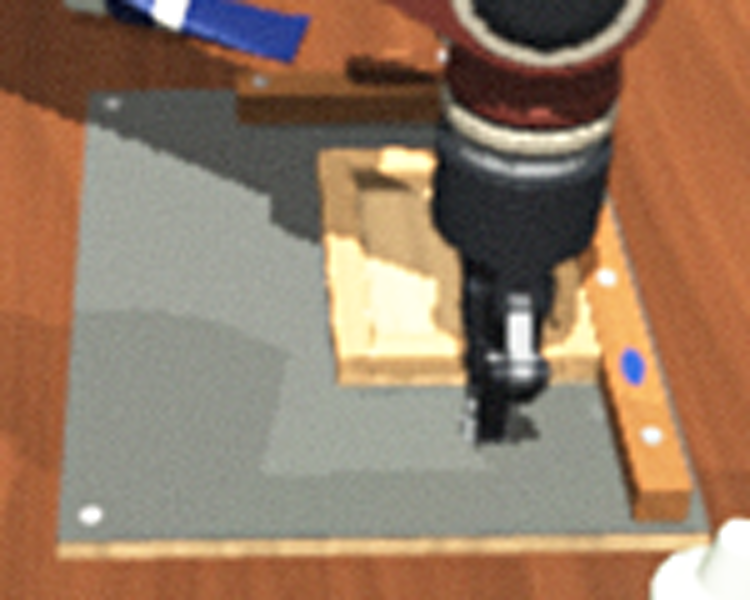

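View pics/m4_scene.png

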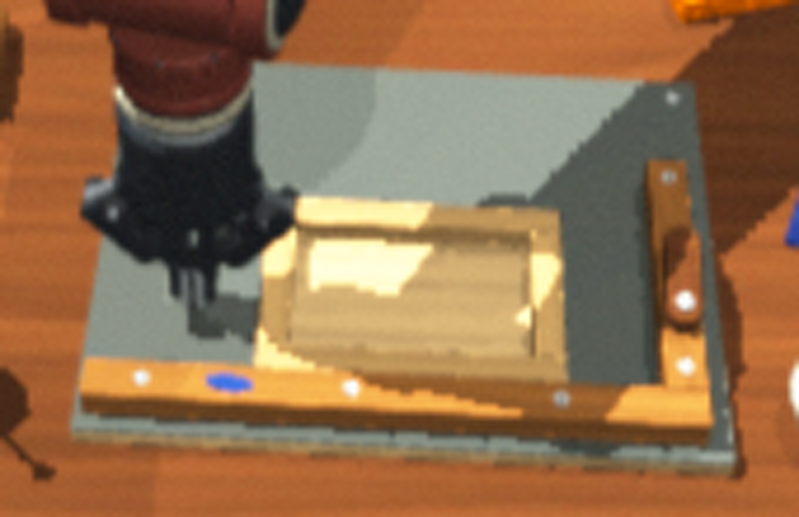

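Both views show the fingertip right of the panel, with the panel against the long fence. Now pushing +y along it.

step_arm --increments '[{"tx": 0, "ty": 1, "tz": 0.3, "roll": 0}, {"tx": 0.1, "ty": 2, "tz": 0.3, "roll": 0}, {"tx": 0.1, "ty": 2.8, "tz": 0.3, "roll": 0}, {"tx": 0.1, "ty": 3.6, "tz": 0.3, "roll": 0}, {"tx": 0.2, "ty": 4.4, "tz": 0.3, "roll": 0}, {"tx": 0.2, "ty": 5.2, "tz": 0.3, "roll": 0}, {"tx": 0.2, "ty": 5.8, "tz": 0.3, "roll": 0}, {"tx": 0.3, "ty": 6.4, "tz": 0.3, "roll": 0}, {"tx": 0.3, "ty": 6.9, "tz": 0.3, "roll": 0}, {"tx": 0.3, "ty": 7.4, "tz": 0.3, "roll": 0}]'

```text
t: 6.9
tcp_pos: [0.6066, 0.0056, 0.0235]
ee_rot: [0.023, 1.0, -0.001, -0.002]
wrist_force: [-0.7, -4.1, 6.0]
grip_width: -0.0001
```

```bash
python3 look.py m5 side scene
```

```text
6.9 [0.6066 0.0056 0.0235] [ 0.023  1.    -0.001 -0.002] [-0.67 -4.13  6.  ] -5.94087037080695e-05
```

View pics/m5_side.png

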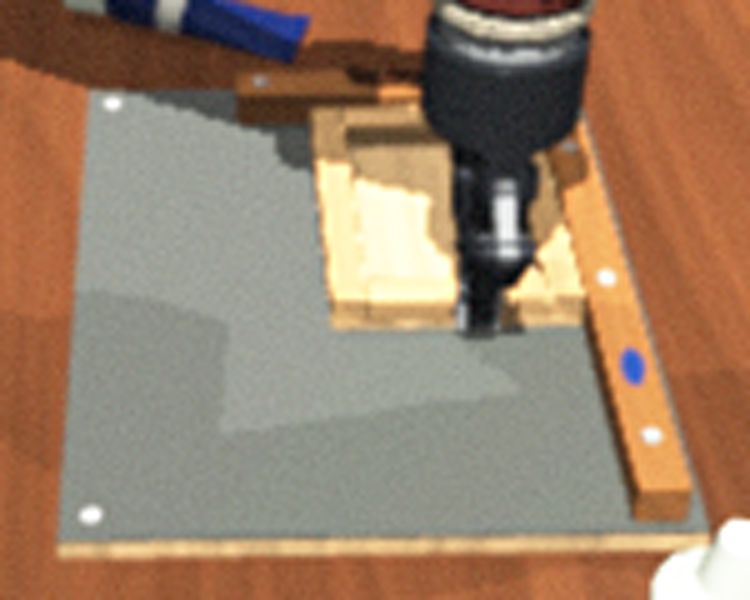

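View pics/m5_scene.png

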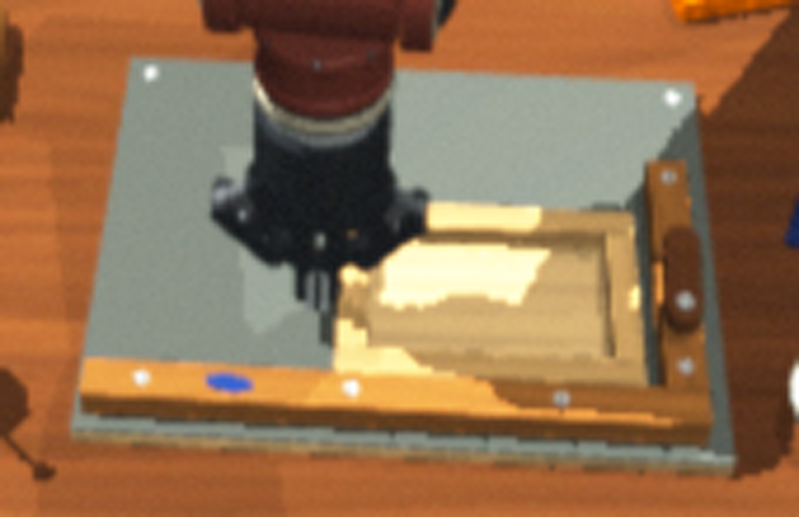

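A gap of about 9 mm (scene crop, x 645–650) is left to the short fence. I'll keep pushing slowly and a little lower.

step_arm --increments '[{"tx": 0, "ty": 0.3, "tz": -0.2, "roll": 0}, {"tx": 0, "ty": 0.5, "tz": -0.4, "roll": 0}, {"tx": 0, "ty": 0.7, "tz": -0.4, "roll": 0}, {"tx": 0, "ty": 0.8, "tz": -0.4, "roll": 0}, {"tx": 0, "ty": 0.9, "tz": -0.4, "roll": 0}]'

```text
t: 7.5
tcp_pos: [0.6077, 0.012, 0.0227]
ee_rot: [0.022, 1.0, -0.004, -0.001]
wrist_force: [-6.7, -13.6, 15.9]
grip_width: -0.0
```

step_arm --increments '[{"tx": 0, "ty": -1, "tz": 0, "roll": 0}, {"tx": 0, "ty": -2, "tz": 0, "roll": 0}, {"tx": 0, "ty": -2, "tz": 0, "roll": 0}]'

```text
t: 7.8
tcp_pos: [0.6073, -0.0084, 0.0221]
ee_rot: [0.023, 1.0, -0.004, -0.002]
wrist_force: [0.5, 0.0, -0.5]
grip_width: 0.0001
```

```bash
python3 look.py m6 side scene wrist
```

```text
7.8 [ 0.6073 -0.0084  0.0221] [ 0.023  1.    -0.004 -0.002] [ 0.51  0.03 -0.47] 0.00010373663027069648
```

View pics/m6_side.png

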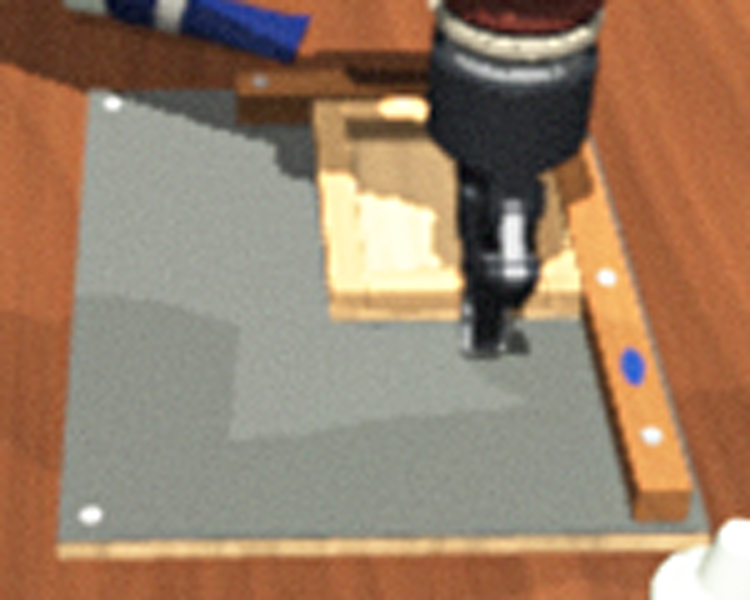

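View pics/m6_scene.png

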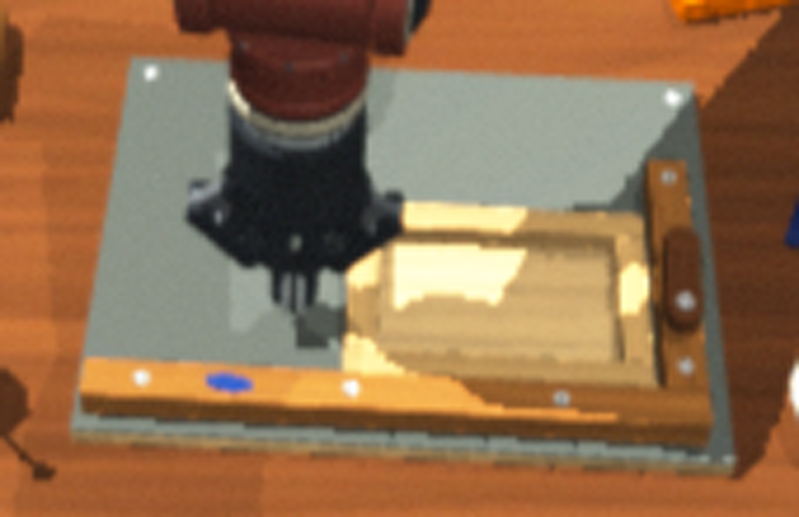

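View pics/m6_wrist.png

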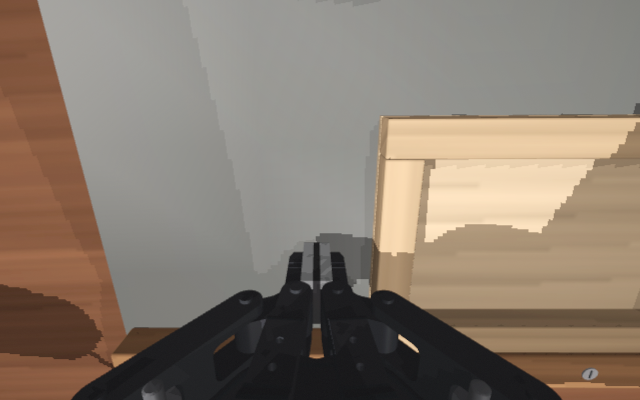

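A gap of roughly 2–3 mm may remain. The downward command while in contact probably added drag. I'll lower the tip in free space and then push again.

step_arm --increments '[{"tx": -0.2, "ty": -0.5, "tz": -0.3, "roll": 0}, {"tx": -0.2, "ty": -0.5, "tz": -0.6, "roll": 0}, {"tx": -0.2, "ty": 0.5, "tz": -0.6, "roll": 0}, {"tx": -0.2, "ty": 1.2, "tz": -0.6, "roll": 0}, {"tx": -0.2, "ty": 1.6, "tz": -0.6, "roll": 0}, {"tx": -0.2, "ty": 1.9, "tz": -0.5, "roll": 0}, {"tx": -0.2, "ty": 2.1, "tz": -0.5, "roll": 0}]'

```text
t: 8.65
tcp_pos: [0.6052, 0.0138, 0.0171]
ee_rot: [0.022, 1.0, -0.004, -0.002]
wrist_force: [0.5, -1.3, 0.2]
grip_width: -0.0
```

step_arm --increments '[{"tx": 0, "ty": 0.1, "tz": 0, "roll": 0}, {"tx": 0, "ty": 0.2, "tz": 0, "roll": 0}, {"tx": 0, "ty": 0.3, "tz": 0, "roll": 0}, {"tx": 0, "ty": 0.4, "tz": 0, "roll": 0}]'

```text
t: 9.05
tcp_pos: [0.6051, 0.0155, 0.0172]
ee_rot: [0.022, 1.0, -0.007, -0.002]
wrist_force: [-0.9, -10.6, 0.8]
grip_width: 0.0002
```

step_arm --increments '[{"tx": 0, "ty": 0.3, "tz": 0, "roll": 0}, {"tx": 0, "ty": 0.5, "tz": 0, "roll": 0}]'

```text
t: 9.25
tcp_pos: [0.6051, 0.0157, 0.0173]
ee_rot: [0.021, 1.0, -0.011, -0.002]
wrist_force: [-1.8, -21.5, 0.3]
grip_width: -0.0001
```

The short side is firm: 21 N for 0.2 mm of motion. Next I'll re-press the long side from the near side to confirm it's tight.

step_arm --increments '[{"tx": 0, "ty": -1.5, "tz": 0, "roll": 0}, {"tx": 0, "ty": -2, "tz": 3, "roll": 0}, {"tx": 0, "ty": -2, "tz": 6, "roll": 0}, {"tx": -3, "ty": 1, "tz": 7, "roll": 0}, {"tx": -6, "ty": 4.5, "tz": 7, "roll": 0}, {"tx": -9, "ty": 8, "tz": 7, "roll": 0}, {"tx": -10.5, "ty": 10.5, "tz": 7, "roll": 0}, {"tx": -10.5, "ty": 10.5, "tz": 4, "roll": 0}, {"tx": -10.5, "ty": 10.5, "tz": 1, "roll": 0}, {"tx": -10.5, "ty": 10.5, "tz": 0.2, "roll": 0}, {"tx": -10.5, "ty": 10.5, "tz": 0.2, "roll": 0}]'

```text
t: 10.35
tcp_pos: [0.4988, 0.1205, 0.018]
ee_rot: [0.021, 1.0, -0.011, -0.004]
wrist_force: [-0.0, -0.3, -0.1]
grip_width: 0.0
```

```bash
python3 look.py m7 side scene wrist
```

```text
10.35 [0.4988 0.1205 0.018 ] [ 0.021  1.    -0.011 -0.004] [-0.   -0.3  -0.07] 2.8010969864892846e-05
```

View pics/m7_side.png

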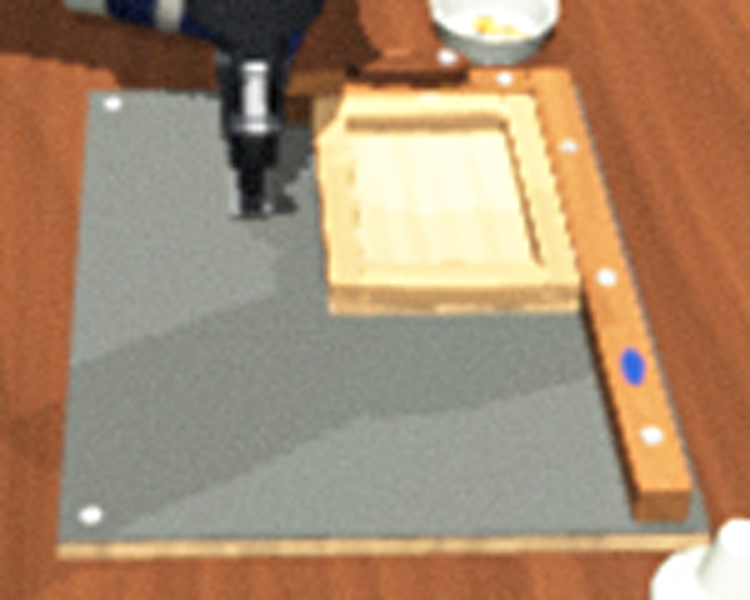

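View pics/m7_scene.png

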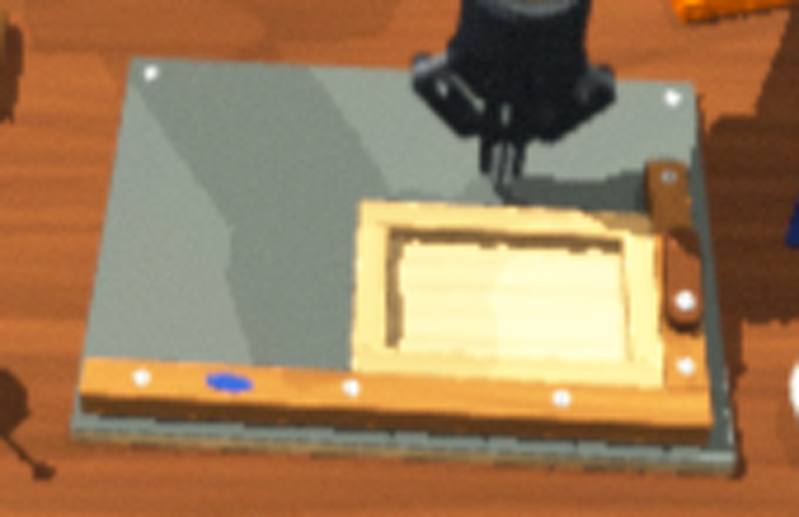

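The panel looks seated in both views. I'll press +x to make sure.

step_arm --increments '[{"tx": 1, "ty": 0, "tz": 0, "roll": 0}, {"tx": 2, "ty": 0, "tz": 0, "roll": 0}, {"tx": 2.4, "ty": 0, "tz": 0, "roll": 0}, {"tx": 2.7, "ty": 0, "tz": 0, "roll": 0}, {"tx": 2.9, "ty": 0, "tz": 0, "roll": 0}, {"tx": 3.1, "ty": 0, "tz": 0, "roll": 0}]'

```text
t: 11.1
tcp_pos: [0.5275, 0.1208, 0.0199]
ee_rot: [0.022, 1.0, -0.012, -0.008]
wrist_force: [-20.6, 1.4, 14.5]
grip_width: -0.0004
```

The long side is firm too, at 20.6 N with no slip. Before moving to the button, I'll check the clearances to the tube and dish, and the button waypoints.

```bash
python3 - <<'E'
from fit import *
c=pickle.load(open('c0.pkl','rb'));x,_=fit(c,J,0)
def back(n,u,v,z):
    k=c[n];d=np.array([(u-k['cx'])/k['fx'],-(v-k['cy'])/k['fy'],-1]);R=k['view'][:3,:3];t=k['view'][:3,3]
    o=-R.T@t;d=R.T@d;return (o+d*(z-o[2])/d[2]).round(3)
print('tube', [back('scene',*p,0.018) for p in [(438,193),(424,231),(441,235)]], 'side',back('side',336,137,.018))
print('dish',back('scene',438,265,.025), 'btn free end',back('scene',255+683/4.7,180+228/4.7,.0485),'tip nominal',place(x,np.array([[.005,.1625,0]]),0))
for p in [(20,190),(23,186),(18,172),(15.5,152.6),(23.7,134.3),(36,122),(42.5,120.5)]:
    print(p,place(x,np.array([[p[0],p[1],0]])/1000.,0).round(4)[0,:2])
E
```

```text
tube [array([0.395, 0.371, 0.018]), array([0.552, 0.302, 0.018]), array([0.565, 0.349, 0.018])] side [0.547 0.3   0.018]
dish [0.675 0.319 0.025] btn free end [0.569 0.226 0.049] tip nominal [[0.56306295 0.22268539 0.        ]]
(20, 190) [0.5791 0.2496]
(23, 186) [0.582  0.2455]
(18, 172) [0.5764 0.2317]
(15.5, 152.6) [0.5732 0.2124]
(23.7, 134.3) [0.5806 0.1938]
(36, 122) [0.5924 0.181 ]
(42.5, 120.5) [0.5989 0.1792]
```

step_arm --increments '[{"tx": -1.5, "ty": 0, "tz": 0, "roll": 0}, {"tx": -2, "ty": 0, "tz": 3, "roll": 0}, {"tx": -2, "ty": 0, "tz": 7, "roll": 0}, {"tx": 0, "ty": 4, "tz": 8, "roll": 0}, {"tx": 2, "ty": 8, "tz": 8, "roll": 0}, {"tx": 4, "ty": 12, "tz": 8, "roll": 0}, {"tx": 5.2, "ty": 13.5, "tz": 8, "roll": 0}, {"tx": 5.2, "ty": 13.5, "tz": 6, "roll": 0}, {"tx": 5.2, "ty": 13.5, "tz": 3.5, "roll": 0}, {"tx": 5.2, "ty": 13.5, "tz": 2.2, "roll": 0}, {"tx": 5.2, "ty": 13.5, "tz": 2.2, "roll": 0}]'

```text
t: 12.2
tcp_pos: [0.5776, 0.2552, 0.039]
ee_rot: [0.022, 1.0, -0.012, -0.011]
wrist_force: [-1.2, 0.0, -0.4]
grip_width: 0.0
```

```bash
python3 look.py m8 side scene
```

```text
12.2 [0.5776 0.2552 0.039 ] [ 0.022  1.    -0.012 -0.011] [-1.15  0.04 -0.43] 2.1592046363987132e-05
```

View pics/m8_side.png

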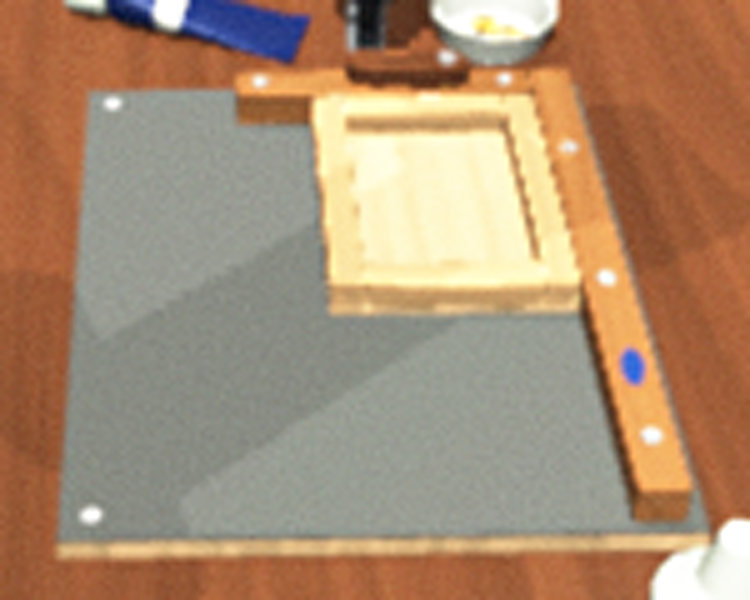

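View pics/m8_scene.png

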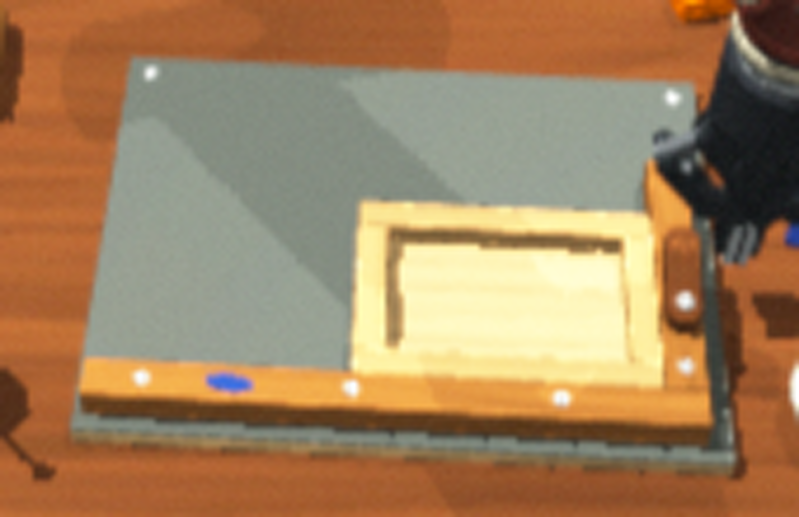

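The fingertip stands just outside the button's free half (scene crop (735,245)), clear of the tube and dish. Now the first part of the swing.

step_arm --increments '[{"tx": 0.1, "ty": -0.8, "tz": 0.1, "roll": 0}, {"tx": 0, "ty": -1.6, "tz": 0.1, "roll": 0}, {"tx": -0.1, "ty": -2.4, "tz": 0.1, "roll": 0}, {"tx": -0.3, "ty": -3.3, "tz": 0.1, "roll": 0}, {"tx": -0.4, "ty": -4.3, "tz": 0.1, "roll": 0}, {"tx": -0.2, "ty": -5.2, "tz": 0.1, "roll": 0}, {"tx": 0.3, "ty": -6.1, "tz": 0.1, "roll": 0}, {"tx": 0.8, "ty": -6.7, "tz": 0.1, "roll": 0}]'

```text
t: 13.1
tcp_pos: [0.5878, 0.1876, 0.0429]
ee_rot: [0.022, 1.0, -0.012, -0.009]
wrist_force: [-0.7, 1.7, -0.1]
grip_width: 0.0001
```

```bash
python3 look.py m9 side scene
```

```text
13.1 [0.5878 0.1876 0.0429] [ 0.022  1.    -0.012 -0.009] [-0.74  1.7  -0.15] 0.0001415085526815263
```

View pics/m9_side.png

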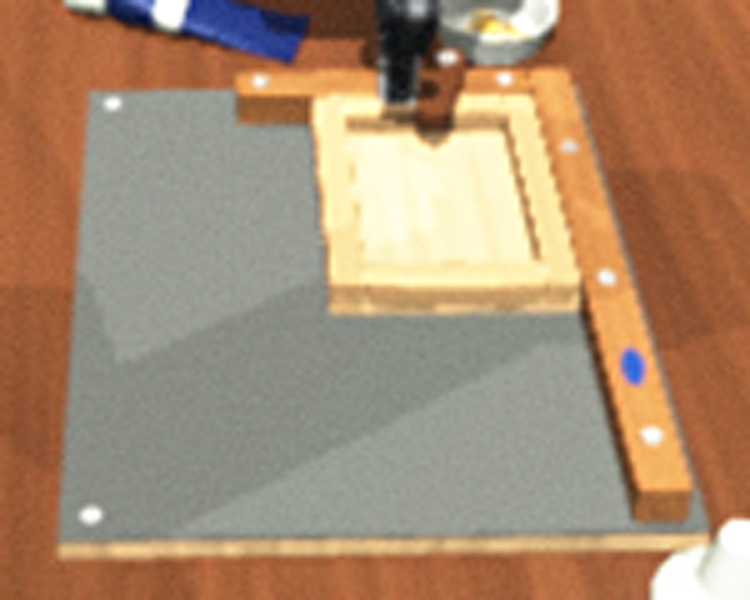

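View pics/m9_scene.png

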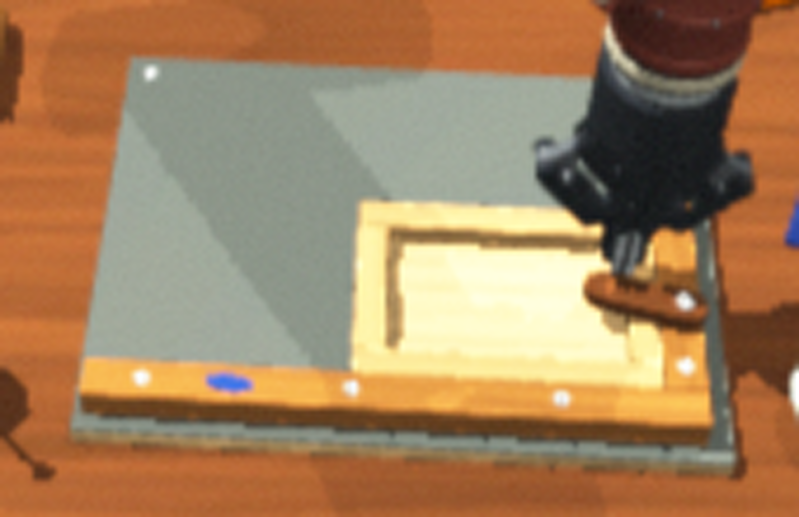

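The button is at roughly 75°. I'll finish the swing.

step_arm --increments '[{"tx": 0.3, "ty": -0.2, "tz": -0.1, "roll": 0}, {"tx": 0.6, "ty": -0.4, "tz": -0.2, "roll": 0}, {"tx": 0.8, "ty": -0.5, "tz": -0.2, "roll": 0}, {"tx": 1.0, "ty": -0.5, "tz": -0.2, "roll": 0}, {"tx": 1.1, "ty": -0.5, "tz": -0.2, "roll": 0}]'

```text
t: 13.7
tcp_pos: [0.5993, 0.1822, 0.0408]
ee_rot: [0.022, 1.0, -0.012, -0.009]
wrist_force: [-1.3, -2.2, 0.6]
grip_width: -0.0003
```

```bash
python3 look.py m10 side scene
```

```text
13.7 [0.5993 0.1822 0.0408] [ 0.022  1.    -0.012 -0.009] [-1.28 -2.15  0.56] -0.00028578378972171685
```

View pics/m10_side.png

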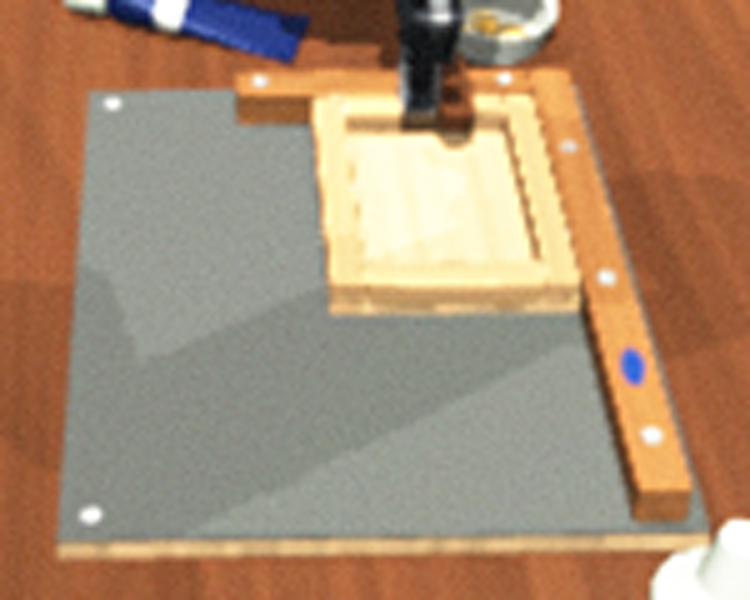

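View pics/m10_scene.png

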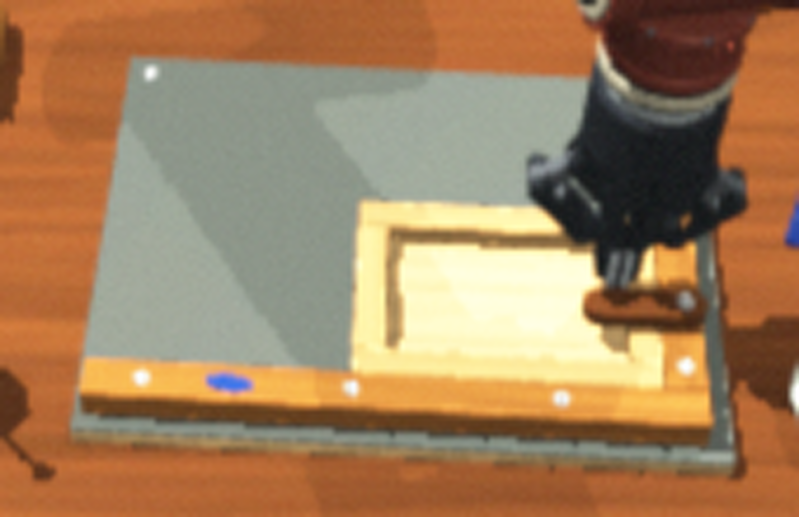

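The button now looks about square to the short fence. I'll retreat -x and then up and away for a clear view.

step_arm --increments '[{"tx": -1.2, "ty": 0, "tz": 0.1, "roll": 0}, {"tx": -2.5, "ty": 0, "tz": 2, "roll": 0}, {"tx": -3.5, "ty": 0, "tz": 6, "roll": 0}, {"tx": -6, "ty": 2, "tz": 10, "roll": 0}, {"tx": -9, "ty": 5, "tz": 13, "roll": 0}, {"tx": -12, "ty": 8, "tz": 15, "roll": 0}, {"tx": -15, "ty": 11, "tz": 16, "roll": 0}, {"tx": -18, "ty": 14, "tz": 16, "roll": 0}, {"tx": -20, "ty": 18, "tz": 16, "roll": 0}, {"tx": -20, "ty": 18, "tz": 16, "roll": 0}]'

```text
t: 14.8
tcp_pos: [0.3962, 0.3656, 0.2013]
ee_rot: [0.019, 1.0, -0.011, -0.008]
wrist_force: [-0.4, -1.7, 0.0]
grip_width: 0.0001
```

```bash
python3 look.py m11 side scene
```

```text
14.8 [0.3962 0.3656 0.2013] [ 0.019  1.    -0.011 -0.008] [-0.41 -1.7   0.04] 7.938448635211004e-05
```

View pics/m11_side.png

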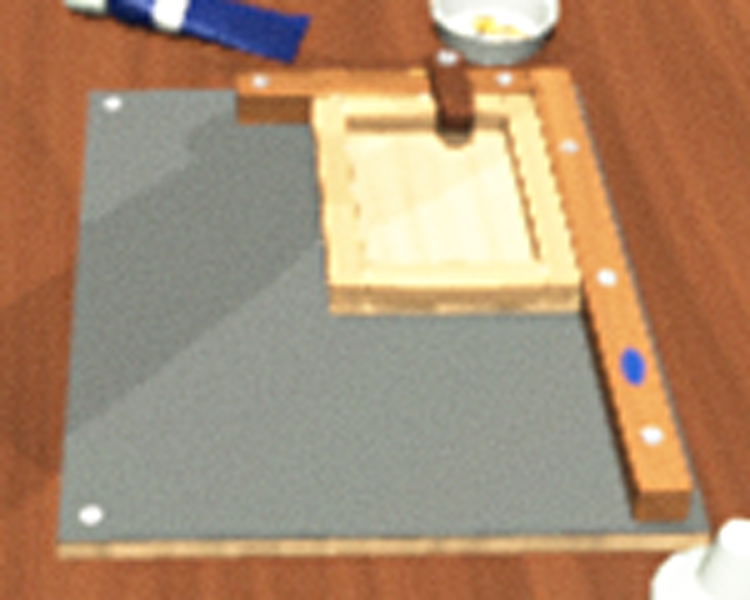

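View pics/m11_scene.png

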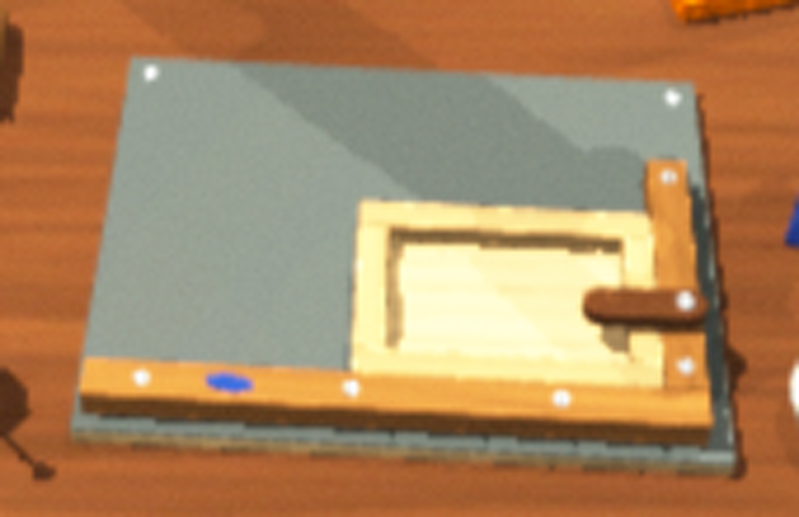

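```bash
python3 - <<'E'
from fit import *
import cv2
c=pickle.load(open('c0.pkl','rb'));x,_=fit(c,J,0)
S={'scene':[((-65,-90,20),(360,200)),((65,-90,20),(352,372)),((-65,90,20),(655,214)),((65,90,20),(664,386))],'side':[((-65,-90,20),(330,287)),((65,-90,20),(580,285)),((-65,90,20),(313,97)),((65,90,20),(534,95))]}
a=x[2];R=np.array([[np.cos(a),np.sin(a)],[-np.sin(a),np.cos(a)]])
for ks in (['scene','side'],['scene'],['side']):
    y,r=fit(c,{k:S[k] for k in ks},.012);xx,_=fit(c,{k:J[k] for k in ks},0)
    a=xx[2];R=np.array([[np.cos(a),np.sin(a)],[-np.sin(a),np.cos(a)]])
    print(ks,(R@(y[:2]-xx[:2])*1000).round(1),(y[2]-a).round(3),abs(r).max().round(2))
    xk=xx
    if len(ks)==1:
        n=ks[0];im=cv2.imread(f'pics/m11_{n}.png');o=OFF[n]
        for th,col in [(1.4,(255,0,0)),(1.57,(0,255,0)),(1.74,(0,0,255))]:
            t=np.linspace(-np.pi/2,np.pi/2,20)
            # bar: along -x at th=0
            L=np.concatenate([np.c_[-49-11*np.cos(t),11*np.sin(t)],np.c_[11*np.cos(t),-11*np.sin(t)]])
            rot=np.array([[np.cos(th),-np.sin(th)],[np.sin(th),np.cos(th)]])
            q=(rot@L.T).T+[65,162.5];q=np.c_[q,np.full(len(q),48.5)]/1000
            p=(proj(c[n],place(xk,q,0))-np.array(o[:2])+.5)*o[2]-.5
            cv2.polylines(im,[p.round().astype(int)],True,col,1)
        u,v=(560,260) if n=='scene' else (380,30)
        cv2.imwrite(f'pics/ov_{n}.png',cv2.resize(im[v:v+130,u:u+180],None,fx=4,fy=4))
E
```

```text
['scene', 'side'] [49.2 59.2] -0.006 0.96
['scene'] [48.6 59.7] -0.008 0.72
['side'] [49.4 57.5] -0.005 0.19
```

View pics/ov_scene.png

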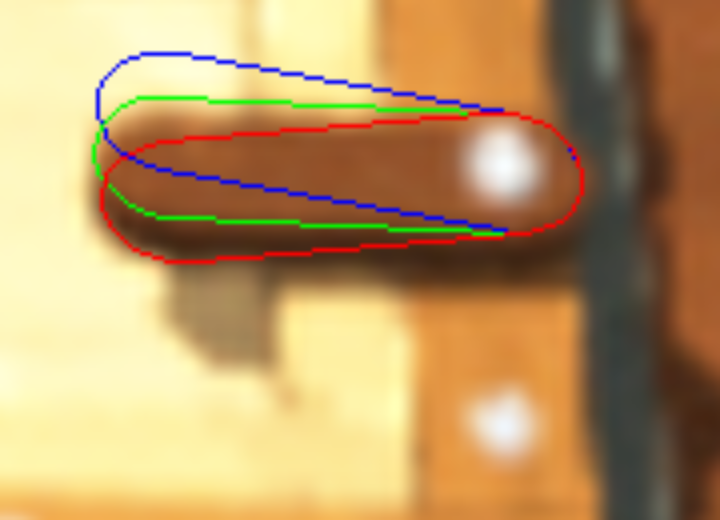

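View pics/ov_side.png

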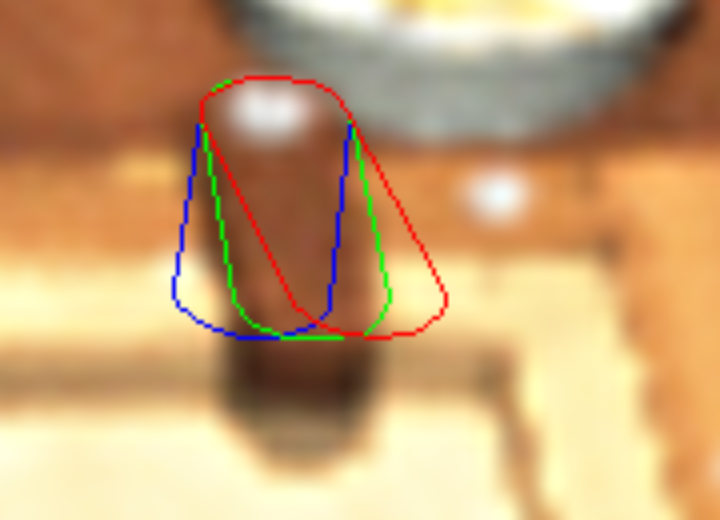

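The fits put the panel within about 1–2 mm of the seat, and the button within a few hundredths of a rad of 1.57. There's time left, so I'll check the fence gaps from above with the wrist camera.

step_arm --increments '[{"tx": 2, "ty": -1.5, "tz": 2, "roll": 0}, {"tx": 5, "ty": -3.5, "tz": 2, "roll": 0}, {"tx": 9, "ty": -6, "tz": 2, "roll": 0}, {"tx": 13, "ty": -9, "tz": 2, "roll": 0}, {"tx": 17, "ty": -12, "tz": 2, "roll": 0}, {"tx": 21, "ty": -15, "tz": 2, "roll": 0}, {"tx": 25, "ty": -18, "tz": 2, "roll": 0}, {"tx": 28, "ty": -21, "tz": 2, "roll": 0}, {"tx": 31, "ty": -23, "tz": 2, "roll": 0}, {"tx": 33, "ty": -25, "tz": 2, "roll": 0}, {"tx": 34, "ty": -25, "tz": 2, "roll": 0}, {"tx": 34, "ty": -25, "tz": 2, "roll": 0}]'

```text
t: 16.1
tcp_pos: [0.7391, 0.1108, 0.2202]
ee_rot: [0.022, 1.0, -0.012, -0.009]
wrist_force: [-0.4, 1.1, -0.0]
grip_width: 0.0
```

```bash
python3 look.py m12 wrist
```

```text
16.1 [0.7391 0.1108 0.2202] [ 0.022  1.    -0.012 -0.009] [-0.37  1.09 -0.01] 3.3585161471124955e-05
```

View pics/m12_wrist.png

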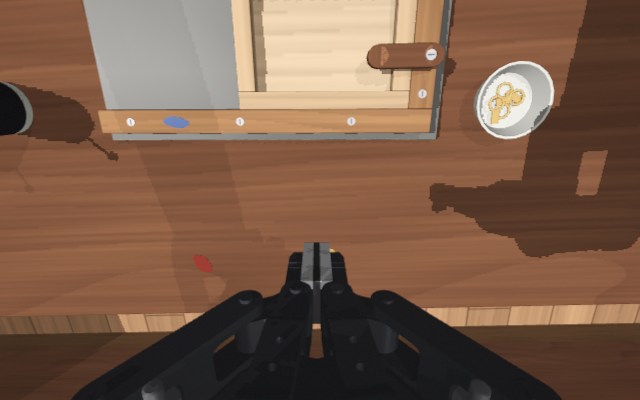

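The wrist view shows the button across the panel edge at (405,55) and no obvious gap. I'll move back 10 cm to see the joints more squarely.

step_arm --increments '[{"tx": -3, "ty": 0, "tz": 0, "roll": 0}, {"tx": -6, "ty": 1, "tz": 0, "roll": 0}, {"tx": -8, "ty": 2, "tz": 0, "roll": 0}, {"tx": -8, "ty": 2, "tz": 0, "roll": 0}, {"tx": -8, "ty": 2, "tz": 0, "roll": 0}]'

```text
t: 16.65
tcp_pos: [0.6576, 0.1328, 0.2209]
ee_rot: [0.021, 1.0, -0.012, -0.008]
wrist_force: [0.2, 0.1, -0.0]
grip_width: 0.0002
```

```bash
python3 look.py m13 wrist; python3 -c "
import cv2;a=cv2.imread('pics/m13_wrist.png');cv2.imwrite('pics/m13_crop.png',cv2.resize(a[20:240,190:450],None,fx=2.7,fy=2.7,interpolation=cv2.INTER_CUBIC))"
```

```text
16.65 [0.6576 0.1328 0.2209] [ 0.021  1.    -0.012 -0.008] [ 0.2   0.11 -0.  ] 0.00023346334138702737
```

View pics/m13_crop.png

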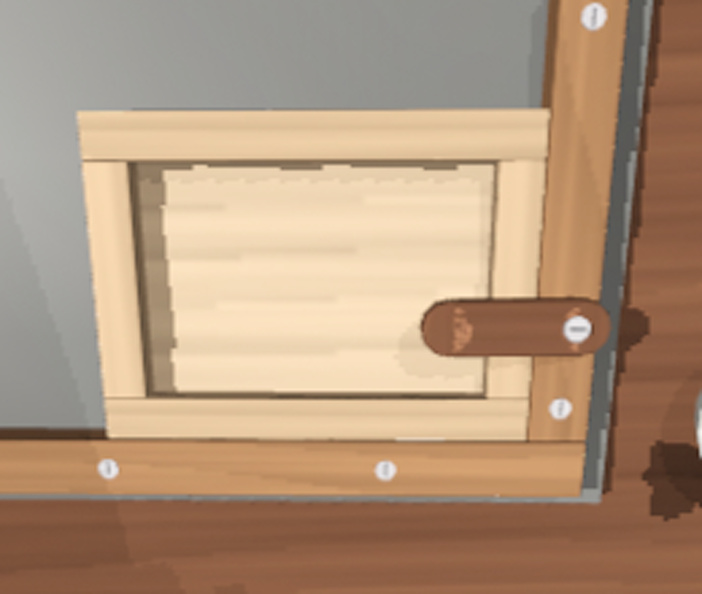

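No gap shows along either fence, and the button lies parallel to the panel's long strips. One last check that the bystanders haven't moved, then I'll hand in.

```bash
python3 - <<'E'
import pickle,numpy as np,cv2
a=pickle.load(open('c0.pkl','rb'));
b=pickle.load(open('m11_side.pkl','rb'))['color'];d=a['side']['color']
for n,(u0,v0,u1,v1) in dict(screwdriver=(262,260,355,282),bottle=(395,225,448,300),dish=(360,124,388,145)).items():
    x=cv2.cvtColor(d[v0:v1,u0:u1],cv2.COLOR_RGB2GRAY).astype(np.float32);y=cv2.cvtColor(b[v0:v1,u0:u1],cv2.COLOR_RGB2GRAY).astype(np.float32)
    print(n,cv2.phaseCorrelate(x,y))
s0=a['scene']['color'];s1=pickle.load(open('m11_scene.pkl','rb'))['color']
x,y=[cv2.cvtColor(q[188:238,420:450],cv2.COLOR_RGB2GRAY).astype(np.float32) for q in (s0,s1)];print('tube',cv2.phaseCorrelate(x,y))
from station import manip
print(manip.job_done(),manip.sense()['t'])
E
```

```text
screwdriver ((-0.001614242256849252, -0.07408852879678918), 1.0224803256181378)
bottle ((-0.006696720883304863, 0.4676186120848129), 0.9646021412037037)
dish ((-0.008824956275564233, -0.13101998984747532), 0.9089841542972459)
tube ((0.0024190171291209595, -0.15788997387832993), 0.9472356624603272)
the job is handed in; nothing more can be done
the job is handed in; nothing more can be done
```

The panel is seated against both fences and the turn-button lies across its edge. I handed the job in at about 17 s of the 51 s allowed.

I pushed the panel along the felt with the shut fingertips, first against the long fence, then against the short one. I then pressed the long side again and swung the button with a fingertip.

**Panel:** pressed into the short fence it held 21 N with 0.2 mm of movement. Pressed into the long fence it held 21 N, stopping where expected. The close wrist-camera view shows no gap at either fence. The corner fit from the scene and side pictures puts the panel at (49.2, 59.2) mm against the nominal (50, 60), and the side view alone gave 57.5 in y. Both are within the roughly 2 mm calibration, so I relied on the force checks and the wrist view.

**Turn-button:** it looks square to the short fence, at about 1.5–1.6 rad. The two overlay pictures differ slightly from each other.

**Bystanders:** the screwdriver, tube and dish show no image shift beyond 0.2 px. The bottle showed about 0.5 px, which I put down to noise because the arm never came near it.

**Hiccups:** one move call was refused because of a missing field, and nothing moved. One push toward the short fence was done too high and pressed down on the panel with 16 N. I backed off and repeated it lower.

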